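Lock the bedside lamp's bayonet ring

ROBOT

A 7-joint arm with a two-finger parallel gripper is mounted at the origin on the work surface. World frame = base frame: x ahead of the robot, y to its left, z up, the work surface at z = 0. Lengths are in m, angles in degrees, forces in N, time in s.
With the tool pointing down it reaches from about 0.425 to 0.875 m from the base axis. Payload 9.9 kg.
Tool frame: the origin (TCP) lies on the front face of the gripper's body, between the roots of the fingers; the fingertips stand 73 mm ahead of it and the grasp point (between the pads) lies 54 mm ahead of it; z points along the fingers, y is the line along which they close (so a half turn about z gives the same grasp; the last joint's range is limited). The gripper opens to 85 mm and grips with 20 to 120 N. Pads are 22 mm wide; open, the fingers measure 114 mm over their backs; the gripper's body (76 mm by 85 mm) begins 54 mm behind the grasp point. The pads swing forward as they close: fully open they stand 13 mm farther back than shut.
Start: joints at [-4.801, 32.985, 1.427, 82.34, -0.859, 64.687, -3.237], TCP at [0.675, 0, 0.304] pointing down, gripper open.
Joint ranges: [-157.87, 157.87], [-19.46, 123.44], [-87.15, 90], [11.01, 140.99], [-62.26, 242.26], [9.8, 113.94], [-161.44, 161.44]. Speed limits (degrees/s): [127.2, 127.2, 172.46, 172.46, 180, 180, 180].

INTERFACE

Orientations are given as [roll, pitch, yaw] about the fixed x, y, z axes, in that order (R = Rz(yaw) Ry(pitch) Rx(roll)).
In Python, from cell import move_ptp, line_to, move_j, command_gripper, hold, ik, get_image, Unreachable, job_done, recognise, pinpoint, get_clock, get_joint_pos, get_dq, get_joint_torque, get_tool_pos, get_tcp_rot, get_contact_force, get_wrist_torque, get_opening, get_grip_force gives the robot as it stands. Calls block until the motion is done:
- move_ptp(position, orientation): joint-space move of the TCP to a pose.
- line_to(position, orientation=None, vel=0.15): straight line of the TCP; orientation=None keeps the orientation; vel is the mean speed in m/s.
- move_j(angles): joint-space move.
- command_gripper(opening, newtons=None): finger opening in m; newtons is the grip in N (None keeps the last); returns when the fingers have stopped.
- hold(seconds).
- ik(position, orientation): joint angles nearest the present ones, or None.
- get_image(name): name is "scene" or "side" or "wrist"; returns a dict with "color" (420x560x3 uint8, blue, green, red), "mtx" (3x3 intrinsics, pixels), "extrinsics" (4x4, takes a point from world to camera coordinates). Camera axes: x right, y down, z forward; pixel columns grow to the right and rows downward; lengths in m; the calibration is good to about 2 mm. A picture is of the moment at which its call begins. There is no depth.
A pose or a line that the arm cannot do raises Unreachable and nothing moves.
- job_done(): hands the job in; it is judged then, once.
Trained networks look in the newest picture that a camera, given by its name, has taken for a name from the list of things; names that differ only in an ending like _2 or _b are one class to them, and where a whole thing is asked for, a point or a joint stands for the part that bears it (a point fixed in the world has none). Each returns a list of dicts, best first, with "conf" (0 to 1); they miss things now and then, are a little off and sometimes report something else, mostly with a low value. They report only what shows in the picture. A call takes as long as a camera call. They do not tell look-alikes from the thing itself.
- recognise(label, camera): "position" ([x, y, z] in m, in the coordinates of the camera as it stood for that picture, good to about 4 mm: the middle of the surface that is visible of it).
- pinpoint(label, camera): "position" ([x, y, z] in m, in the coordinates of the camera as it stood for that picture, good to about 4 mm: a listed point, or the origin of a listed thing).
Readings, each from a call of its own:
- get_clock(): time.
- get_joint_pos(): joint angles.
- get_dq(): joint speeds.
- get_joint_torque(): joint torques, N m.
- get_tool_pos(): TCP position.
- get_tcp_rot(): TCP orientation.
- get_contact_force(): force on the tool from outside, world axes, zero at the start.
- get_wrist_torque(): the same for the moment, N m.
- get_opening(): finger opening in m.
- get_grip_force(): force on a finger pad.
Only numpy, scipy, OpenCV 4.12 (cv2) and the standard library are available. Lean on these libraries where they do the work, as an engineer would, in place of code of your own. Each camera call takes 0.05 s, during which the arm holds its last target. There are 200 camera calls.

TASK

The reading lamp's light module sits in its holder, but the ring that locks it is still loose and a tumbler on the lamp's foot is in the way. Gently set the tumbler down in the middle of the saucer, still upside down; then twist the lamp's ring clockwise (seen from above) until it clicks home, a quarter turn away, and let go of it. Do not shift the pill organizer, the pill fob or the lamp shade, and never tip the tumbler over or drop it.

Things in the scene. Friction and masses are not known exactly. Their poses are not given: they have to be found in the camera images.
- lamp: Lamp without shade, fixed. Origin on the ring's vertical axis at table height. Grey foot 45 mm high, local x -62 to +132 mm, y -60 to +60 mm. On the axis: steel stem, 42 mm thick (45 to 88 mm high), then the ring (88 to 112 mm), then a fixed white light dome, 42 mm thick, up to 124 mm. Rocker switch on the -x end: not used. White mark on the foot at x = -46 mm: a lug points there when locked.
- ring (a joint): Bayonet ring's turn: 0 = open, 1.571 = locked at its stop, growing clockwise seen from above; starts open. Friction 0.03 N m; a click spring pushes it back towards open with up to 0.08 N m until 1.1 rad, and past that drives it on to the locked stop and holds it there. Let go well short of 1.1, it springs back almost to open; let go past 1.3, it snaps home by itself.
- ring_top (a point): Centre of the ring's top face, 112 mm up; turns with the ring; axes parallel to the lamp's at joint 0. Aluminium ring 24 mm high, 55 mm in diameter; two ribbed flat grip faces 56 mm apart at +x and -x, 22 mm wide, full height; two lugs at +y and -y reach 40 mm from the axis, 14 mm wide, 8 to 22 mm below the top. Open, the lugs lie across the foot; locked, along it.
- tumbler: Green plastic tumbler standing upside down on the lamp's foot, about 87 mm from the ring axis towards the lamp's +x. Origin at the centre of its mouth, which is the underside; z points up to its closed end. 105 mm high, outer diameter 68 mm at the mouth (below), 62 mm at the closed end (above), wall 3 mm, about 90 g.
- saucer: White ceramic saucer, 160 mm across, 16 mm high, loose on the nightstand. Origin at the centre of its underside. Its flat inner floor is 6 mm above the origin and about 104 mm across; about 250 g.
- organizer: Navy pill organizer with seven clear flip lids, 156 x 58 x 29 mm (long axis local x), lying on the nightstand, origin at the centre of its underside. Leave alone.
- fob: Aluminium pill fob, a lying tube 18 mm in diameter and 56 mm long with a split ring at its local +x end (80 mm in all). Origin under its middle. Leave alone.
- shade: The lamp's linen-coloured conical shade standing on the nightstand, 120 mm high, 150 mm across below, 96 mm above. Origin at the centre of its underside. Leave alone.
Mind the look-alikes: they are no part of the job. Of the things like the tumbler, leave any that is red; of the rest the smaller one is meant. There is more than one size of the saucer; the job needs the smaller.

How it is judged:
By the outcome, as a careful person would: the job done as asked, in the order asked, and still so for the second after the job is handed in, with the robot touching nothing.
It also fails if it takes over 54 s, if anything falls off the work surface, if the arm or the gripper's body presses on something with over 40 N, if the wrist force passes 120 N, or if a joint passes its speed limit or range.

## Working session

There is one attempt and no reset: what is moved stays moved. The work goes in short steps, each a Python script; the robot and the scene stay as the last script left them, time stands still between calls to the robot, and variables do not carry over. Pictures are saved under pics/ and viewed, at most 10 in all, crops included, and the job is handed in when it is done.

```bash
mkdir -p pics; cat > h.py <<'E'
import numpy as np, cv2
from cell import *
def w(im,p):
    T=np.linalg.inv(im["extrinsics"]); return (T@np.r_[p,1])[:3]
def px(im,P):
    c=(im["extrinsics"]@np.r_[P,1])[:3]; u=im["mtx"]@c; return u[:2]/u[2]
def ray(im,u,z):
    "pixel -> world at height z"
    T=np.linalg.inv(im["extrinsics"]); d=T[:3,:3]@np.linalg.inv(im["mtx"])@np.r_[u,1]; o=T[:3,3]
    return o+d*(z-o[2])/d[2]
E
python3 - <<'E'
from h import *
for c in ["scene","side"]:
    im=get_image(c); cv2.imwrite(f"pics/{c}0.png",im["color"])
    for l in ["lamp","ring_top","tumbler","saucer","organizer","fob","shade"]:
        for r in pinpoint(l,c):
            P=w(im,r["position"]); print(c,l,round(r["conf"],2),P.round(3),px(im,P).round())
print(get_clock())
E
```

```text
scene lamp 0.73 [ 0.531 -0.003  0.002] [291. 261.]
scene ring_top 0.49 [0.528 0.003 0.111] [294. 238.]
scene tumbler 0.94 [ 0.606 -0.247 -0.002] [192. 300.]
scene tumbler 0.7 [ 0.722 -0.07   0.002] [271. 341.]
scene tumbler 0.67 [ 0.571 -0.076  0.046] [262. 271.]
scene saucer 0.84 [ 0.207 -0.357 -0.003] [155. 171.]
scene saucer 0.55 [ 0.434 -0.32   0.002] [164. 238.]
scene organizer 0.79 [ 0.418  0.338 -0.001] [415. 211.]
scene organizer 0.35 [ 0.529 -0.002  0.113] [292. 238.]
scene fob 0.66 [ 0.642 -0.369 -0.002] [138. 320.]
scene shade 0.84 [ 0.677  0.356 -0.001] [452. 304.]
side lamp 0.75 [ 0.528 -0.001  0.   ] [273. 226.]
side ring_top 0.67 [0.524 0.002 0.111] [272. 200.]
side tumbler 0.74 [ 0.639 -0.367  0.001] [334. 147.]
side tumbler 0.67 [ 0.571 -0.072  0.045] [281. 194.]
side tumbler 0.58 [ 0.609 -0.246  0.   ] [314. 170.]
side tumbler 0.57 [ 0.722 -0.08  -0.001] [249. 177.]
side saucer 0.61 [ 0.428 -0.32  -0.001] [376. 189.]
side organizer 0.57 [ 0.413  0.338 -0.001] [195. 335.]
side fob 0.52 [ 0.641 -0.366 -0.   ] [333. 147.]
side shade 0.64 [ 0.526 -0.004  0.111] [273. 198.]
side shade 0.56 [ 0.675  0.35  -0.006] [131. 268.]
0.8
```

View pics/scene0.png

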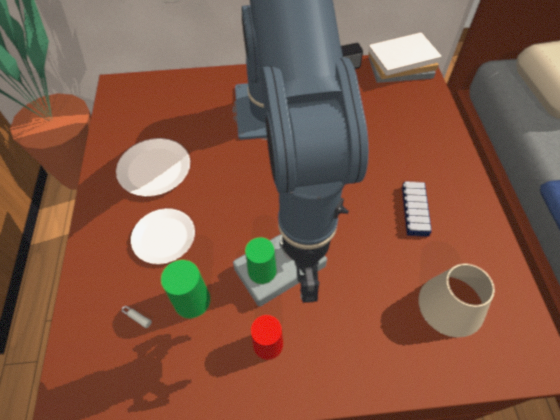

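View pics/side0.png

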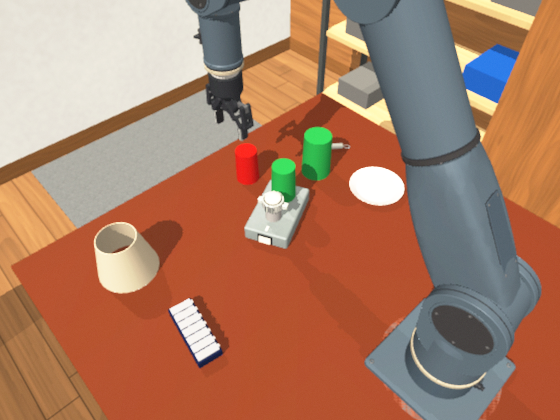

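The tumbler-like things in the scene image are a small green one on the foot (261,260), a large green one (187,290) and a red one (267,337). By the description I want the small green one. Of the saucers, the one at (163,236) is small and the one at (153,167) is large, so I want the first. Next I'll hover above the tumbler and look from close by.

```bash
python3 - <<'E'
from h import *
print(get_tcp_rot(), get_opening())
for y in (-60,120,30,-150): print(y, np.round(ik([.571,-.074,.30],[180,0,y]),1))
move_ptp([.571,-.074,.30],[180,0,-60])
im=get_image("wrist"); cv2.imwrite("pics/w1.png",im["color"])
for l in ["lamp","ring_top","tumbler","saucer"]:
    for r in pinpoint(l,"wrist"):
        P=w(im,r["position"]); print(l,round(r["conf"],2),P.round(3),px(im,P).round())
for c in ["scene","side"]:
    im=get_image(c)
    for l in ["ring_top","lamp","tumbler","saucer"]:
      for r in pinpoint(l,c):
        P=w(im,r["position"]); print(c,l,round(r["conf"],2),P.round(3))
print(get_clock())
E
```

```text
[ 1.79997893e+02 -1.82299090e-03  9.00007674e+01] 0.08584404083602275
-60 [ -23.8   30.1   42.2   99.1  -23.    59.8 -123.6]
120 [ 7.1 24.7 -6.4 98.   3.2 57.5 29.5]
30 [ -8.7  25.5  17.1  98.6  -8.7  57.2 -48.4]
-150 [ 22.7  26.7 -30.1  97.4  15.1  60.  107.6]
lamp 0.82 [ 0.529  0.002 -0.003] [277. 239.]
tumbler 0.93 [ 0.725 -0.078  0.002] [167. 111.]
tumbler 0.65 [ 0.569 -0.071  0.043] [278. 188.]
tumbler 0.59 [ 0.611 -0.243  0.002] [324.  29.]
saucer 0.94 [ 0.434 -0.316  0.   ] [489.  55.]
scene ring_top 0.55 [0.527 0.001 0.114]
scene tumbler 0.88 [ 0.57  -0.075  0.046]
scene tumbler 0.86 [ 0.606 -0.251 -0.002]
scene tumbler 0.65 [ 0.725 -0.069 -0.001]
scene saucer 0.76 [ 0.433 -0.318  0.002]
scene saucer 0.64 [ 0.207 -0.356  0.   ]
side ring_top 0.71 [ 0.527 -0.     0.111]
side lamp 0.88 [ 0.527 -0.006 -0.002]
side tumbler 0.89 [ 0.721 -0.08  -0.004]
side tumbler 0.67 [ 0.607 -0.247 -0.003]
side tumbler 0.65 [ 0.573 -0.075  0.05 ]
side saucer 0.94 [ 0.429 -0.321 -0.002]
3.375
```

View pics/w1.png

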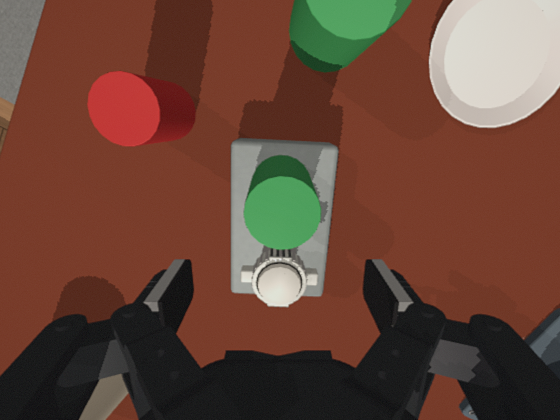

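The picture shows the small green tumbler on the foot at (282,205), the dome at (279,283) with lugs level at (247,276) and (311,276), so it's open. The red one at (125,108), the large green one at (345,30) and the small saucer at (490,60) are all clear of the grasp. The foot lies along yaw -60, so I'll grip across it.

```bash
python3 - <<'E'
from h import *
im=get_image("wrist")
c=[ray(im,u,.045) for u in ((232,142),(338,148),(323,296),(232,293))]
for a,b in ((3,0),(2,1)):
    d=c[b]-c[a]; print("foot yaw",np.degrees(np.arctan2(d[1],d[0])).round(1),np.linalg.norm(d).round(3))
command_gripper(.085)
line_to([.571,-.074,.172],vel=.12)
print(get_contact_force())
command_gripper(.04,30)
print(get_opening(),get_grip_force(),get_contact_force(),get_clock())
line_to([.571,-.074,.30],vel=.12)
print(get_opening(),get_grip_force(),get_contact_force(),get_clock())
im=get_image("side"); cv2.imwrite("pics/s2.png",cv2.resize(im["color"][80:280,180:440],None,fx=2,fy=2))
for r in pinpoint("tumbler","side")+pinpoint("saucer","side"): print(r["conf"],w(im,r["position"]).round(3))
for y in (-60,120,30,-150): print(y, ik([.431,-.319,.30],[180,0,y]),ik([.431,-.319,.137],[180,0,y]))
E
```

```text
foot yaw -62.6 0.189
foot yaw -62.3 0.187
[ 0.37969526 -0.72117895  0.04982478]
0.06268204923665804 32.27141002361009 [-2.12846604  0.23908817  7.47393461] 5.2
0.06270589584031183 32.92597621469724 [ 0.58475462  0.02868843 -0.40252444] 6.4167
0.83 [ 0.724 -0.076 -0.003]
0.79 [ 0.572 -0.07   0.173]
0.68 [ 0.607 -0.247 -0.001]
0.81 [ 0.433 -0.321 -0.   ]
-60 [  3.13196744  26.55366399  42.68166901 104.66953788 -21.18006109
  57.01304151 -95.43618241] [ 11.91782933  37.56979146  30.58832204 114.76818576 -31.83142415
  36.03474814 -86.32075133]
120 [ 76.36961986  36.8544394  -73.94819391 102.26275217  37.66632628
  70.60913519  21.77208949] [ 73.70108856  53.20596405 -74.24637702 112.60296211  58.65813681
  64.47433384   3.63932376]
30 [ 18.49087706  22.31643725  18.54519057 104.18192361  -8.49373981
  54.85252513 -19.35384896] [ 24.86470485  34.12619575   9.98876668 114.31379252 -10.46399383
  32.39842283 -17.97682822]
-150 [ -10.33407802   43.11701486   77.96532472  105.02328309  -45.01710919
   70.92210976 -158.50459714] [   1.8386776    44.13751091   49.51341746  115.09368005  -49.13754096
   44.45267349 -158.58008951]
```

View pics/s2.png

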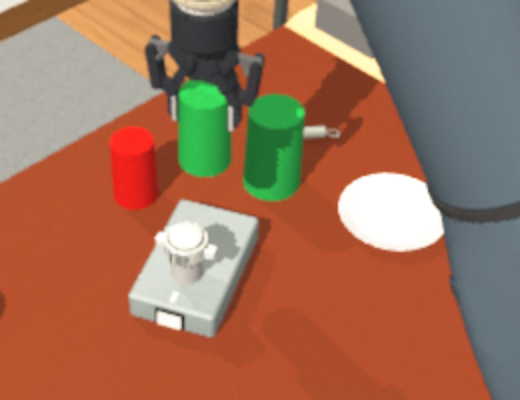

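The tumbler is held upright at crop (204,128), and the foot is clear with the ring still open. Next I'll carry it to the saucer.

```bash
python3 - <<'E'
from h import *
X,Y=.4315,-.319
line_to([X,Y,.30],[180,0,-60],vel=.15)
im=get_image("scene")
for r in pinpoint("tumbler","scene")+pinpoint("saucer","scene"): print(round(r["conf"],2),w(im,r["position"]).round(3))
line_to([X,Y,.142],vel=.12)
f0=get_contact_force()[2]; z=.142
while z>.126:
    z-=.001; line_to([X,Y,z],vel=.03)
    f=get_contact_force()[2]-f0
    if f>2: break
print(z,f,get_clock())
im=get_image("side")
for r in pinpoint("tumbler","side")+pinpoint("saucer","side"): print(round(r["conf"],2),w(im,r["position"]).round(3))
cv2.imwrite("pics/s3.png",cv2.resize(im["color"][80:280,220:480],None,fx=2,fy=2))
E
```

```text
0.98 [ 0.605 -0.248 -0.001]
0.88 [ 0.205 -0.358  0.002]
0.8 [ 0.431 -0.318 -0.003]
0.13299999999999998 12.959514343910115 12.4667
0.9 [ 0.436 -0.318  0.007]
0.77 [ 0.606 -0.247 -0.   ]
0.65 [ 0.723 -0.076 -0.001]
0.97 [ 0.43  -0.321 -0.002]
```

View pics/s3.png

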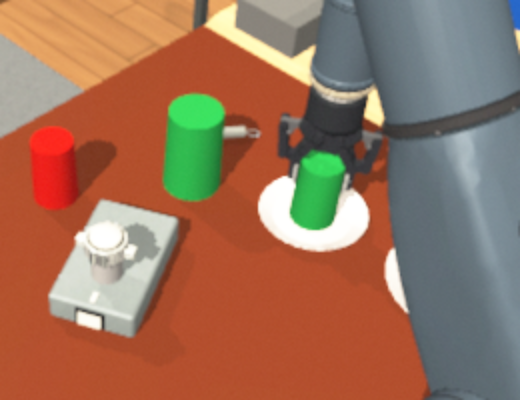

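Contact came at the expected height, and the tumbler at (315,215) is centred on the saucer at (314,212). I'll release it and go above the ring.

```bash
python3 - <<'E'
from h import *
X,Y=.4315,-.319
line_to([X,Y,.134],vel=.03)
command_gripper(.085)
line_to([X,Y,.30],vel=.15)
im=get_image("wrist")
for r in pinpoint("tumbler","wrist")+pinpoint("saucer","wrist"): print(round(r["conf"],2),w(im,r["position"]).round(3))
move_ptp([.528,0,.25],[180,0,28.5])
im=get_image("wrist"); cv2.imwrite("pics/w4.png",im["color"])
for l in ("ring_top","lamp"):
  for r in pinpoint(l,"wrist"): print(l,round(r["conf"],2),w(im,r["position"]).round(3))
for c in ("scene","side"):
  im=get_image(c)
  for l in ("tumbler","saucer","ring_top"):
    for r in pinpoint(l,c): print(c,l,round(r["conf"],2),w(im,r["position"]).round(3))
print(get_clock(),get_joint_pos())
E
```

```text
0.8 [ 0.61  -0.244  0.001]
0.58 [ 0.433 -0.316  0.004]
0.87 [ 0.204 -0.36  -0.004]
lamp 0.97 [ 0.531  0.001 -0.005]
scene tumbler 0.8 [ 0.723 -0.072  0.   ]
scene tumbler 0.66 [ 0.432 -0.319  0.008]
scene tumbler 0.58 [ 0.606 -0.248  0.   ]
scene saucer 0.7 [ 0.208 -0.358  0.003]
scene saucer 0.57 [ 0.435 -0.316  0.002]
scene ring_top 0.64 [ 0.53  -0.001 -0.002]
scene ring_top 0.62 [0.527 0.002 0.112]
side tumbler 0.87 [ 0.433 -0.32   0.005]
side tumbler 0.79 [ 0.608 -0.247  0.   ]
side tumbler 0.69 [ 0.722 -0.08  -0.001]
side saucer 0.6 [ 0.431 -0.319  0.001]
side ring_top 0.58 [ 0.525 -0.001  0.108]
16.4583 [-18.05217764  25.02752176  18.70855105 109.17399372 -10.61492852
  47.45760848 -55.28261369]
```

View pics/w4.png

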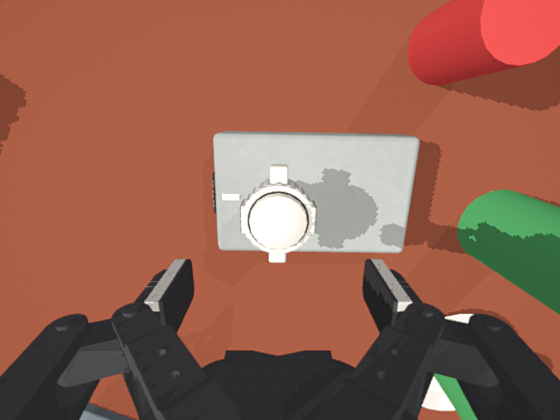

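The dome shows at (278,220) and the lugs at (279,174) and (277,257), so the ring is open and lies midway between the fingers. I'll compute the axis, descend, grip and twist clockwise.

```bash
python3 - <<'E'
from h import *
im=get_image("wrist")
dome=ray(im,(278,220),.122); a=ray(im,(279,173),.097); b=ray(im,(277,258),.097)
d=a-b; print(dome,(a+b)/2,np.degrees(np.arctan2(d[1],d[0]))-90,np.linalg.norm(d))
for e in (((214,133),(418,138)),((220,248),(403,252))):
    v=ray(im,e[1],.045)-ray(im,e[0],.045); print("edge",np.degrees(np.arctan2(v[1],v[0])))
yaw=28.5
c=[.528,0]
line_to([*c,.151],[180,0,yaw],vel=.12)
print(get_contact_force())
command_gripper(.05,50)
print(get_opening(),get_grip_force(),get_contact_force(),get_wrist_torque(),get_clock())
E
```

```text
[0.53164001 0.00224426 0.122     ] [ 0.52560051 -0.00098953  0.097     ] -62.731758229353915 0.07223344508430506
edge -62.82871853487165
edge -62.81587082295799
[-0.19858808  0.20880659 -0.42482654]
0.05556625539898004 52.14824974536896 [ 1.26801107 -2.77747857  6.75313664] [-0.71332704 -0.07812101 -0.29178494] 17.8583
```

```bash
python3 - <<'E'
from h import *
q=np.array(get_joint_pos())
for s in (30,60,86):
    t=q.copy(); t[6]-=s; move_j(t.tolist())
    print(s,np.round(get_tcp_rot(),1),get_opening(),np.round(get_contact_force(),1),np.round(get_wrist_torque(),2),get_clock())
im=get_image("wrist"); cv2.imwrite("pics/w5.png",im["color"])
im=get_image("side"); cv2.imwrite("pics/s5.png",cv2.resize(im["color"][160:260,210:340],None,fx=4,fy=4))
E
```

```text
30 [179.9  -0.2  -1.4] 0.055161301833970756 [ 1.9 -3.4 -3.6] [-0.27 -0.16  0.06] 18.425
60 [-180.    -0.2  -31.5] 0.055444155113142074 [ 0.3 -6.1 -4. ] [-0.76 -0.03  0.01] 18.9917
86 [-179.9   -0.2  -57.5] 0.0551760326802956 [-0.4 -6.3 -2.1] [-1.22  0.36 -0.08] 19.5
```

View pics/s5.png

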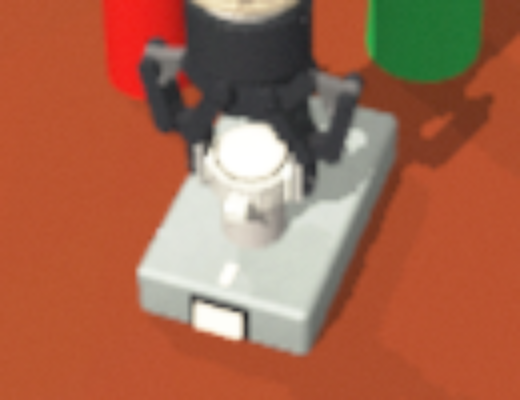

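The lug at (235,205) now points towards the white mark at (228,272), so the ring has turned. I'll release, back off upwards and verify.

```bash
python3 - <<'E'
from h import *
command_gripper(.085)
p=np.array(get_tool_pos()); print(p)
line_to([p[0],p[1],.27],vel=.12)
im=get_image("wrist"); cv2.imwrite("pics/w6.png",im["color"])
for c in ("scene","side"):
  im=get_image(c)
  for l in ("tumbler","saucer","organizer","fob","shade"):
    for r in pinpoint(l,c): print(c,l,round(r["conf"],2),w(im,r["position"]).round(3))
cv2.imwrite("pics/s6.png",im["color"])
print(get_clock())
E
```

```text
[ 0.5291004  -0.00064394  0.15228986]
scene tumbler 0.81 [ 0.606 -0.248 -0.002]
scene tumbler 0.7 [ 0.723 -0.072  0.002]
scene tumbler 0.56 [ 0.431 -0.319  0.005]
scene saucer 0.83 [ 0.205 -0.354  0.005]
scene saucer 0.58 [ 0.434 -0.317  0.   ]
scene organizer 0.97 [0.418 0.34  0.004]
scene fob 0.53 [ 0.642 -0.369 -0.001]
scene shade 0.7 [ 0.682  0.353 -0.002]
side tumbler 0.76 [ 0.609 -0.246 -0.002]
side tumbler 0.7 [ 0.723 -0.08  -0.003]
side tumbler 0.61 [ 0.434 -0.318  0.008]
side saucer 0.91 [ 0.432 -0.322  0.001]
side organizer 0.68 [0.411 0.339 0.   ]
side fob 0.59 [ 0.642 -0.366 -0.002]
side shade 0.65 [ 0.676  0.351 -0.003]
side shade 0.63 [ 0.526 -0.002  0.113]
21.7917
```

View pics/w6.png

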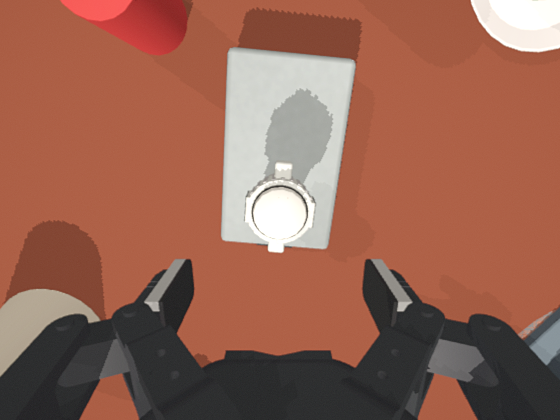

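View pics/s6.png

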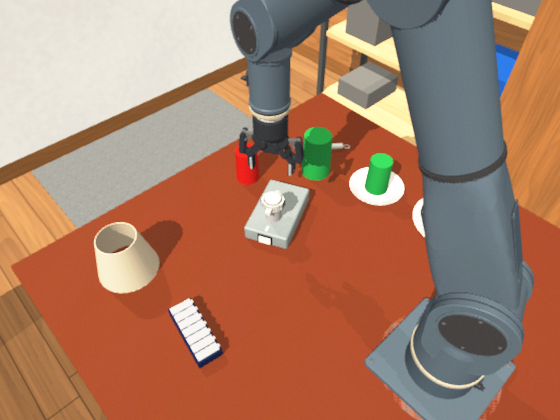

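The lugs at (284,170) and (276,247) lie along the foot, so the ring is locked. The tumbler stands on the saucer at (379,175) and nothing else has moved.

```bash
python3 -c "
from cell import *
print(job_done(), get_clock())"
```

```text
the job is handed in; nothing more can be done
the job is handed in; nothing more can be done
```

I handed the job in at about 22 s: the small green tumbler stands upside down in the middle of the small saucer, the ring is turned to its locked position and let go, and the pill organizer, fob and lamp shade are where they were.

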